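Seat the ware board in the drying rack

ROBOT

A 7-joint arm with a two-finger parallel gripper is mounted at the origin on the work surface. World frame = base frame: x ahead of the robot, y to its left, z up, the work surface at z = 0. Lengths are in m, angles in rad, forces in N, time in s.
With the tool pointing down it reaches from about 0.35 to 0.9 m from the base axis. Payload 7.2 kg.
Tool frame: the origin (TCP) lies on the centre line of the jaws, within the pads' length; the fingertips stand 17 mm ahead of it and the grasp point (between the pads) lies 2 mm behind it; z points along the fingers, y is the direction in which the jaws open and shut (so a half turn about z gives the same grasp; the last joint's range is limited). The gripper opens to 85 mm and grips with 20 to 120 N. Pads are 22 mm wide; open, the fingers measure 114 mm over their backs; the gripper's body (76 mm by 85 mm) begins 54 mm behind the grasp point. The pads swing forward as they close: fully open they stand 13 mm farther back than shut.
Start: joints at [1.149, 0.411, -0.013, 1.596, 0.006, 1.134, -0.082], TCP at [0.217, -0.586, 0.248] pointing down, gripper open.
Joint ranges: [-2.95, 2.95], [-0.29, 1.99], [-1.47, 1.44], [0.14, 2.54], [-1.03, 4.17], [0.13, 1.85], [-2.86, 2.86]. Speed limits (rad/s): [2.39, 2.39, 3.01, 3.01, 3.14, 3.14, 3.14].

INTERFACE

Orientations are given as a unit quaternion [w, x, y, z].
In Python, from bench import arm, optics gives the robot as it stands.
- The arm moves only by the tool servo_tool, never from a script. Its argument "plan" is a list of rows, each a list of 2 entries, a list of its own where there are three numbers: the shift along the world's x, y, z in cm, then the turn, a rotation vector about the world's x, y, z in units of 5 degrees (1.0 is 5 degrees). A call has exactly 10 rows; each row is the pose to reach, as a shift and turn from the pose commanded when the call began; what a row does not reach only later rows make up. A row lasts 1/12 s, in which the tool goes at most 41.7 mm and 7.16 degrees, less where a joint would pass 70% of its speed; a pose out of reach is approached as far as the arm can. A call with a gripper value outside its range is refused whole. "jaw" is the finger opening in cm, from 0 to 8.54, set as the call begins (left out, the last holds). The fingers move at their own pace and stop on an object; "newtons" is the grip in N (left out, the last holds). Time passes only in rows, so rows that repeat a pose let the fingers close, or fill a call up. It gives the time, the measured TCP pose, the force and the opening at its end, in the units of the state.
- arm.state(): the state, without advancing time (a new reading comes with each control period).
- optics.grab_frame(name): name is "scene" or "top"; returns a dict with "pixels" (400x640x3 uint8, red, green, blue), "range_z" (400x640 float32, m along the optical axis (not along the pixel's ray), 0 where there is no reading), "camera_matrix" (3x3 intrinsics, pixels), "R" (3x3) and "t" (3): a world point X has camera coordinates R X + t. Camera axes: x right, y down, z forward; pixel columns grow to the right and rows downward; lengths in m; the calibration is good to about 2 mm. A picture is of the moment at which its call begins.
- arm.close_job(): hands the job in, once; it reports no verdict.
Trained networks look in a picture, given as the dict that the camera call returned (one of the last four; its "shot" number tells which), for a name from the list of things; names that differ only in an ending like _2 or _b are one class to them, and where a whole thing is asked for, a point or a joint stands for the part that bears it (a point fixed in the world has none). Each returns a list of dicts, best first, with "conf" (0 to 1); they miss things now and then, are a little off and sometimes report something else, mostly with a low value. They report only what shows in the picture. A call takes as long as a camera call.
- optics.boxes_of(picture, target): "at" ([x, y, z] in m, in world coordinates, good to about 4 mm: the middle of the surface that is visible of it).
- optics.mark_of(picture, target): "at" ([x, y, z] in m, in world coordinates, good to about 4 mm: a listed point, or the origin of a listed thing).
The state is a dict: "time_s": time; "q": joint angles; "qd": joint speeds; "joint_efforts": joint torques, N m; "tcp_pos": TCP position; "ee_rot": TCP orientation; "force": force on the tool from outside, world axes, zero at the start; "wrist_torque": the same for the moment, N m; "finger_gap": finger opening in m.
Only numpy, scipy, OpenCV 4.12 (cv2) and the standard library are available. Lean on these libraries where they do the work, as an engineer would, in place of code of your own. Each camera call takes 0.05 s, during which the arm holds its last target.

TASK

Push the plywood ware board, with the bowl standing on it, along the rack's rails slowly with your fingertip until you feel it drop into the locating notches, and stop there instead of ramming on. Then push the blue keeper arm round gently until it stands squarely across behind the board. Grip and lift nothing, and leave the bowl and the things around the rack untouched.

Things in the scene. Friction and masses are not known exactly. Their poses are not given: they have to be found in the camera images.
- rack: Low wooden rack fixed to the bench, two parallel rails on a plywood base 440 x 250 x 12 mm (x = -270 to +170). Origin on the bench, midway between the rails; +x is the way the board must slide, z up, y across. Between the rails it is open down to z = 12 mm, save two low cross-pieces (top z = 36) at x = -245 and +145.
- rail_mid (a point): Point at rack x = 0, y = 0, level with the rail tops (z = 55 mm). Rails 30 mm wide, centred at y = -50 and +50, from about x = -235 to +135; outside each a guide strip (y = 67 to 77 either side, up to z = 65). Each rail has two notches, 26 mm long, 10 deep, 140 apart, for the board's cleats. The rails are shifted in the frame by an unknown -12 to +12 mm along x.
- ware_board: Loose plywood board 220 mm along its x (slide direction) x 130 x 20 mm, 0.36 to 0.63 kg, with two dark cleats (20 mm long, 8 high, full width) underneath at x = -70 and +70. Origin: centre of the plywood's underside. Starts on its cleats, parallel to the rails, origin at rack z = 63, x = -85 to -50. Home: origin at rack y = 0, z = 55 and x between -12 and +12, not given, to be felt or seen.
- board_rear (a point): Middle of the board's rear end face (board x = -110 mm, half way up its 20 mm), free to be pushed from behind. The board slides with 2 to 7 N and has 2 mm of play either side. Over the notches it drops 8 mm, its underside then lying on the rails (top at rack z = 75), and stops hard against the notch ends. Push at 30 mm/s or slower: a fast push slams it there, and over 50 N is ramming.
- bowl: Terracotta bowl 100 mm across the rim, 58 mm high, standing loose on the front half of the board, its centre 30 to 50 mm ahead of the board's origin; origin at the centre of its underside. Must ride along upright, untouched.
- keeper (a joint): Angle (rad) of the blue keeper arm on the rack's right side (rack -y). 0: pointing straight back along rack -x (open; starts at 0 to 0.2). Grows clockwise seen from above, the tip swinging towards rack +y behind the board; 1.57: squarely across (closed), stop at 1.75. Light friction (0.05 N m), stays where left. The board blocks it until home.
- keeper_pivot (a point): Axis of the keeper arm, at rack x = -140, y = -95; the point is at rack z = 85, about the mid height of the arm. The arm is a blue bar 14 mm thick, 34 mm tall (rack z = 67 to 101), reaching 100 mm from this axis.
- keeper_tip (a point): Free end of the keeper arm, at mid height, 100 mm from the pivot axis.
- glaze_jar: Blue jar with white lid, 64 mm wide, 95 mm high, on the bench at the right (rack -y) side; origin at the centre of its underside. Leave alone.
- mug: White mug, 72 mm wide, 85 mm high, on the bench beyond the rack's front end; origin at the centre of its underside. Leave alone.
- wedge_block: Dark wooden block 90 x 45 x 30 mm on the bench at the right (rack -y) side; origin at the centre of its underside. Leave alone.

How it is judged:
On the way, in this order (a step that is already met when the one before it is completed fails the run):
1. the board has dropped into the notches and lies flat on the rails (z of ware_board in the frame of rack below 0.0575 m and angle between ware_board's own z axis and vertical below 0.03 rad and x of ware_board in the frame of rack between -0.02 and 0.02 m), for 0.2 s.
2. the keeper arm is across behind the board (value of joint keeper above 1.35 rad), for 0.2 s.
At the end, for the whole second after the job is handed in: The board lies flat in its notches (underside within 2.5 mm of the rail tops, within 20 mm of the middle of the range of homes, tilt under 0.03 rad) and at rest, the keeper arm is across behind it (at least 1.35 rad of 1.57), and the bowl stands upright and still on the board (all of step 1 and z of ware_board in the frame of rack above 0.052 m and linear speed of each of ware_board, bowl below 0.01 m/s and value of joint keeper above 1.35 rad and angle between bowl's own z axis and vertical below 0.1 rad and z of bowl in the frame of ware_board between 0.016 and 0.024 m and horizontal distance between bowl and ware_board below 0.08 m); the robot touches nothing.
It fails at once if the board is lifted off the rails (z of ware_board in the frame of rack above 0.073 m).
It fails at once if the board is rammed (over 50 N) (contact force between the fingers and ware_board above 50 N).
It fails at once if the keeper arm is gripped or forced (over 20 N) (contact force between the fingers and keeper above 20 N).
It fails at once if the bowl is touched by the robot, lifted or tipped (contact force between any of the fingers, the arm and bowl above 0.5 N or angle between bowl's own z axis and vertical above 0.4 rad or z of bowl in the frame of ware_board above 0.035 m).
It fails at once if a bystander is disturbed (distance of any of glaze_jar, mug, wedge_block from where it was at the start of the episode above 0.015 m).
It also fails if it takes over 48 s, if anything falls off the work surface, if the arm or the gripper's body presses on something with over 40 N, if the wrist force passes 120 N, or if a joint passes its speed limit or range.

## Working session

There is one attempt and no reset: what is moved stays moved. The work goes in short steps, Python scripts to look and compute and a tool call to move; the robot and the scene stay as the last step left them, time stands still between calls to the robot, and variables do not carry over. Pictures are saved under pics/ and viewed, and the job is handed in when it is done.

Besides the shell and the picture viewer there is one more tool, called after ">>>" by a JSON object that holds its "method" and its "body", one argument or row to a line. servo_tool: Moves the arm, as the interface text tells. Its arguments: {"type":"object","properties":{"plan":{"type":"array"},"jaw":{"type":"number"},"newtons":{"type":"number"}},"required":["plan"]}

```bash
mkdir -p pics; ls
python3 - <<'E'
from bench import arm, optics
import cv2, numpy as np
s=arm.state(); print(s['time_s'],s['tcp_pos'],s['ee_rot'],s['force'],s['finger_gap'])
for n in ['scene','top']:
    f=optics.grab_frame(n); cv2.imwrite(f'pics/{n}0.png',f['pixels'][:,:,::-1])
    print(n,f['shot'],np.round(f['t'],3))
    for k in ['rack','rail_mid','ware_board','board_rear','bowl','keeper_pivot','keeper_tip','glaze_jar','mug','wedge_block']:
        print(k,[(np.round(d['at'],3),round(d['conf'],2)) for d in optics.mark_of(f,k)[:2]])
print(arm.state()['time_s'])
E
```

```text
pics
0.0 [ 0.21633167 -0.58584751  0.24741685] [-8.10044618e-04  9.84392243e-01  1.75986407e-01 -2.01444137e-04] [-0.49391645 -0.30743934  1.17165704] 0.0851985767173127
scene 1 [-0.187 -0.424  1.293]
rack [(array([ 0.48 ,  0.042, -0.001]), 0.76), (array([ 0.469, -0.03 ,  0.063]), 0.34)]
rail_mid [(array([0.479, 0.044, 0.056]), 0.63)]
ware_board [(array([ 0.469, -0.033,  0.062]), 0.86)]
board_rear [(array([0.479, 0.047, 0.054]), 0.62), (array([ 0.458, -0.142,  0.074]), 0.56)]
bowl [(array([0.484, 0.009, 0.082]), 0.81), (array([ 0.675,  0.159, -0.   ]), 0.59)]
keeper_pivot [(array([ 0.562, -0.106,  0.084]), 0.84)]
keeper_tip [(array([ 0.538, -0.204,  0.084]), 0.85), (array([ 0.561, -0.106,  0.08 ]), 0.4)]
glaze_jar [(array([ 0.674,  0.162, -0.002]), 0.75), (array([ 0.68 , -0.019,  0.001]), 0.27)]
mug [(array([0.464, 0.3  , 0.002]), 0.86)]
wedge_block [(array([ 0.678, -0.019, -0.002]), 0.88)]
top 2 [0.075 0.582 1.032]
rack []
rail_mid []
ware_board [(array([ 0.47 , -0.033,  0.062]), 0.88)]
board_rear [(array([ 0.464, -0.144,  0.07 ]), 0.58)]
bowl [(array([0.488, 0.015, 0.084]), 0.77)]
keeper_pivot [(array([ 0.558, -0.105,  0.084]), 0.67)]
keeper_tip [(array([ 0.533, -0.203,  0.078]), 0.66), (array([ 0.471, -0.03 ,  0.063]), 0.56)]
glaze_jar [(array([ 0.675,  0.162, -0.002]), 0.6)]
mug [(array([ 0.465,  0.304, -0.   ]), 0.73)]
wedge_block [(array([ 0.681, -0.018, -0.002]), 0.68)]
1.1
```

View pics/scene0.png

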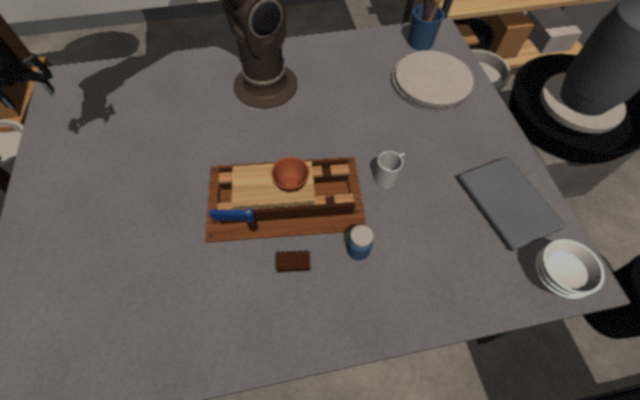

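View pics/top0.png

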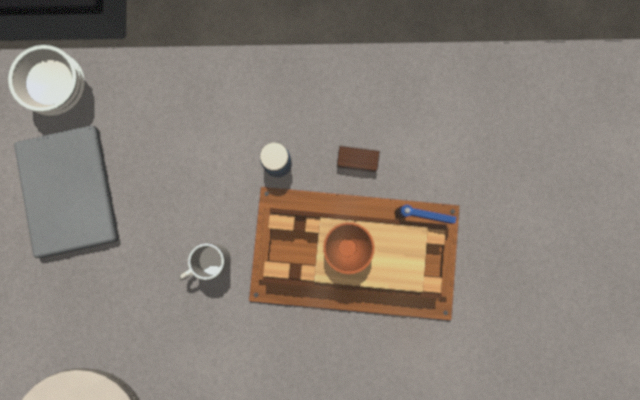

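```bash
cat > h.py <<'E'
from bench import arm, optics
import cv2, numpy as np
def cloud(f):
    d=f['range_z'];K=f['camera_matrix'];v,u=np.mgrid[:d.shape[0],:d.shape[1]]
    P=np.stack([(u-K[0,2])/K[0,0]*d,(v-K[1,2])/K[1,1]*d,d],-1)
    W=(P-f['t'])@f['R']
    W[d<=0]=np.nan
    return W
def st():
    s=arm.state(); print('t',round(s['time_s'],2),'tcp',np.round(s['tcp_pos'],4),'F',np.round(s['force'],2),'gap',round(s['finger_gap'],4))
E
python3 - <<'E'
from h import *
f=optics.grab_frame('top'); W=cloud(f); c=f['pixels'].astype(int)
K=f['camera_matrix'];print(K[0,0])
# rack base corners by pixel projected to z=.012
def ray(u,v,z):
    r=f['R'].T@np.array([(u-K[0,2])/K[0,0],(v-K[1,2])/K[1,1],1]);o=-f['R'].T@f['t'];return o+r*(z-o[2])/r[2]
for p in [(262,188),(460,207),(450,319),(250,302)]: print('corner',np.round(ray(*p,.012),3))
m=(W[...,2]>.006)&(W[...,0]>.3)&(W[...,0]<.63)&(W[...,1]>-.28)&(W[...,1]<.24)
def rect(m,n):
    n_,l,stt,_=cv2.connectedComponentsWithStats(m.astype(np.uint8));k=1+np.argmax(stt[1:,4]);q=W[l==k][:,:2].astype(np.float32)
    print(n,len(q),cv2.minAreaRect(q*1000), np.round(W[l==k].mean(0),4))
rect(m,'rack')
hsvm=(c[...,0]>150)&(c[...,1]>110)
mb=(W[...,2]>.076)&(W[...,2]<.092)&(W[...,0]>.38)&(W[...,0]<.56)&(W[...,1]>-.18)&(W[...,1]<.1)&(c[...,2]<c[...,0])
rect(mb,'board')
mk=(c[...,2]>c[...,0]+30)&(W[...,0]<.6)&(W[...,0]>.4)&(W[...,2]>.08)
rect(mk,'keeper')
mw=(c[...,0]-c[...,1]>60)&(W[...,2]>.1)&(W[...,0]<.6)&(W[...,0]>.4); rect(mw,'bowl'); print(np.nanmax(W[...,2][mw]))
E
```

```text
487.6128434438876
corner [0.62  0.195 0.012]
corner [ 0.57  -0.238  0.012]
corner [ 0.329 -0.206  0.012]
corner [0.373 0.223 0.012]
rack 23132 ((476.40618896484375, -5.8590087890625), (440.5177307128906, 250.4695281982422), 83.48973846435547) [ 0.4758 -0.0023  0.0465]
board 4844 ((473.1424255371094, -33.00190734863281), (219.92257690429688, 130.1807861328125), 83.45374298095703) [ 0.4667 -0.0523  0.0823]
keeper 357 ((547.6859130859375, -147.28317260742188), (109.52815246582031, 20.28335189819336), 74.70137023925781) [ 0.55   -0.146   0.0995]
bowl 414 ((486.3832092285156, 15.498992919921875), (94.65281677246094, 95.95384216308594), 12.282118797302246) [0.4699 0.011  0.1289]
0.1443483615830724
```

The scene view shows the rack with the board, bowl (290,175) and blue keeper (232,215). The top view agrees: bowl (348,248), keeper (405,212)–(455,219). The rack axis is at 83.5°, the board is at rack x ≈ -77 mm, and the keeper is at ≈ 0.15 rad.

>>> {"method": "servo_tool", "body": {
  "plan": [
    [[2,3.4,0],[0,0,1.08]],
    [[4,6.8,0],[0,0,2.16]],
    [[6,10.2,0],[0,0,3.24]],
    [[8,13.6,0],[0,0,4.32]],
    [[10,17,0],[0,0,5.4]],
    [[12,20.4,0],[0,0,6.48]],
    [[14,23.8,0],[0,0,7.56]],
    [[16,27.2,0],[0,0,8.64]],
    [[18,30.6,0],[0,0,9.72]],
    [[20,34,0],[0,0,10.8]]
  ],
  "jaw": 0
}}

```text
time_s: 1.98
tcp_pos: [0.4172, -0.2446, 0.2487]
ee_rot: [0.0, 0.796, 0.605, 0.0]
force: [0.7, -0.5, 0.1]
finger_gap: -0.0001
```

>>> {"method": "servo_tool", "body": {
  "plan": [
    [[0.8,1.2,-1],[0,0,0.4]],
    [[1.6,2.4,-2.5],[0,0,0.8]],
    [[2.4,3.7,-4],[0,0,1.2]],
    [[3.2,5,-6],[0,0,1.6]],
    [[3.9,6.1,-8],[0,0,1.84]],
    [[3.9,6.1,-10],[0,0,1.84]],
    [[3.9,6.1,-11.5],[0,0,1.84]],
    [[3.9,6.1,-12.5],[0,0,1.84]],
    [[3.9,6.1,-12.8],[0,0,1.84]],
    [[3.9,6.1,-12.8],[0,0,1.84]]
  ]
}}

```text
time_s: 2.82
tcp_pos: [0.4552, -0.1854, 0.1198]
ee_rot: [-0.001, 0.746, 0.666, -0.0]
force: [0.9, -1.0, 0.3]
finger_gap: 0.0
```

Run:
```python
from h import *
st(); s=arm.state(); print(s['ee_rot'], s['q'])
for n in ['scene','top']:
    f=optics.grab_frame(n); cv2.imwrite(f'pics/{n}1.png',f['pixels'][:,:,::-1])
    if n=='scene':
        W=cloud(f);p=s['tcp_pos']
        m=(abs(W[...,0]-p[0])<.03)&(abs(W[...,1]-p[1])<.03)&(W[...,2]>.085)
        Z=W[m]; print(len(Z)); print('tip min z',np.sort(Z[:,2])[:10])
        cv2.imwrite('pics/crop1.png',cv2.resize(f['pixels'][120:270,170:400,::-1],None,fx=3,fy=3))
```

```text
t 2.82 tcp [ 0.4552 -0.1854  0.1198] F [ 0.92 -1.02  0.34] gap 0.0
[-5.35456285e-04  7.46351987e-01  6.65551177e-01 -2.37548699e-04] [ 0.62590151  0.38230051 -0.41288159  2.02457809  0.21485357  0.77692516
 -0.02901798]
2592
tip min z [0.10537093 0.10673482 0.10736051 0.10816347 0.10857715 0.10873436
 0.10887313 0.11002791 0.11021337 0.1113098 ]
```

View pics/crop1.png

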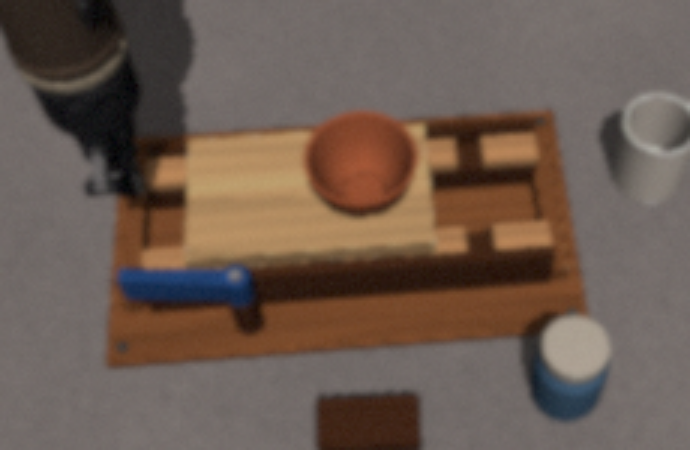

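The crop shows the fingertip (115,190) behind the board's rear edge and clear of the keeper. The tip sits 15–17 mm below the TCP. Now I'll lower it, close in, and measure the notches.

>>> {"method": "servo_tool", "body": {
  "plan": [
    [[0,0,-1],[0,0,0]],
    [[0,0,-2],[0,0,0]],
    [[0,0,-3],[0,0,0]],
    [[0,0,-4],[0,0,0]],
    [[0,0,-4.4],[0,0,0]],
    [[0.06,0.5,-4.4],[0,0,0]],
    [[0.11,1.0,-4.4],[0,0,0]],
    [[0.17,1.5,-4.4],[0,0,0]],
    [[0.23,2.0,-4.4],[0,0,0]],
    [[0.27,2.4,-4.4],[0,0,0]]
  ]
}}

```text
time_s: 3.75
tcp_pos: [0.4587, -0.1604, 0.0767]
ee_rot: [0.0, 0.746, 0.666, 0.0]
force: [-0.1, 0.1, 1.1]
finger_gap: -0.0
```

```bash
cat >> h.py <<'E'
O=np.array([.4821,.0438]);a=np.deg2rad(83.49);EX=np.array([np.cos(a),np.sin(a)]);EY=np.array([-np.sin(a),np.cos(a)])
def rk(p): d=np.asarray(p)[...,:2]-O; return np.stack([d@EX,d@EY],-1)
def board(f,zmin=.068,zmax=.092):
    W=cloud(f);c=f['pixels'].astype(int);R=rk(W)
    m=(W[...,2]>zmin)&(W[...,2]<zmax)&(abs(R[...,1])<.066)&(R[...,0]>-.2)&(R[...,0]<.13)&(c[...,2]<c[...,0])&(c[...,0]>90)
    n_,l,s,_=cv2.connectedComponentsWithStats(m.astype(np.uint8));k=1+np.argmax(s[1:,4])
    q=R[l==k];print('board x range',np.round(np.percentile(q[:,0],[1,99]),4),'y',np.round(np.percentile(q[:,1],[1,99]),4),'z med',np.round(np.median(W[l==k][:,2]),4),'n',len(q))
    b=R[(c[...,0]-c[...,1]>60)&(W[...,2]>.1)&(abs(R[...,1])<.07)]
    print('bowl',np.round((b.max(0)+b.min(0))/2,4))
E
python3 - <<'E'
from h import *
st(); print(rk(arm.state()['tcp_pos']))
f=optics.grab_frame('top'); board(f)
W=cloud(f);R=rk(W)
for sgn in (1,-1):
    m=(abs(R[...,1]-sgn*.05)<.012)&(R[...,0]>.03)&(R[...,0]<.14)
    x=R[m][:,0];z=W[m][:,2]
    for b in np.arange(.03,.14,.004):
        k=(x>=b)&(x<b+.004); print(f'{b:.3f}:{np.median(z[k]):.3f}' if k.any() else '',end=' ')
    print()
E
```

```text
t 3.75 tcp [ 0.4587 -0.1604  0.0767] F [-0.12  0.11  1.07] gap -0.0
[-2.05516409e-01  1.18677734e-04]
board x range [-0.1854  0.0311] y [-0.0639  0.0642] z med 0.0822 n 4854
bowl [-0.0272 -0.0081]
0.030:0.082 0.034:0.054 0.038:0.055 0.042:0.054 0.046:0.054 0.050:0.054 0.054:0.055 0.058:0.054 0.062:0.045 0.066:0.044 0.070:0.044 0.074:0.044 0.078:0.045 0.082:0.045 0.086:0.054 0.090:0.055 0.094:0.055 0.098:0.056 0.102:0.054 0.106:0.055 0.110:0.054 0.114:0.054 0.118:0.055 0.122:0.054 0.126:0.054 0.130:0.055 0.134:0.055 0.138:0.053 
0.030:0.082 0.034:0.054 0.038:0.055 0.042:0.054 0.046:0.054 0.050:0.054 0.054:0.054 0.058:0.054 0.062:0.044 0.066:0.044 0.070:0.044 0.074:0.045 0.078:0.044 0.082:0.044 0.086:0.053 0.090:0.054 0.094:0.054 0.098:0.054 0.102:0.055 0.106:0.054 0.110:0.055 0.114:0.054 0.118:0.054 0.122:0.054 0.126:0.054 0.130:0.053 0.134:0.054 0.138:0.056
```

Notch centres lie at rack x ≈ +73 mm on both rails, so home is ≈ +3 mm: the drop should come near board x ≈ 0 and the hard stop near +6. I'll start pushing at 24 mm/s.

>>> {"method": "servo_tool", "body": {
  "plan": [
    [[0.02,0.2,0],[0,0,0]],
    [[0.05,0.4,0],[0,0,0]],
    [[0.07,0.6,0],[0,0,0]],
    [[0.09,0.8,0],[0,0,0]],
    [[0.11,1.0,0],[0,0,0]],
    [[0.14,1.2,0],[0,0,0]],
    [[0.16,1.4,0],[0,0,0]],
    [[0.18,1.6,0],[0,0,0]],
    [[0.21,1.8,0],[0,0,0]],
    [[0.23,2.0,0],[0,0,0]]
  ]
}}

```text
time_s: 4.63
tcp_pos: [0.4603, -0.143, 0.0764]
ee_rot: [0.001, 0.747, 0.665, -0.001]
force: [-0.4, -6.8, 1.0]
finger_gap: -0.0002
```

Run:
```python
from h import *
st(); print(rk(arm.state()['tcp_pos']))
f=optics.grab_frame('top'); board(f)
```

```text
t 4.63 tcp [ 0.4603 -0.143   0.0764] F [-0.39 -6.85  1.02] gap -0.0002
[-0.1880555  0.0004938]
board x range [-0.174   0.0421] y [-0.0638  0.0643] z med 0.0823 n 4819
bowl [-0.0162 -0.0081]
```

>>> {"method": "servo_tool", "body": {
  "plan": [
    [[0.02,0.2,0],[0,0,0]],
    [[0.05,0.4,0],[0,0,0]],
    [[0.07,0.6,0],[0,0,0]],
    [[0.09,0.8,0],[0,0,0]],
    [[0.11,1.0,0],[0,0,0]],
    [[0.14,1.2,0],[0,0,0]],
    [[0.16,1.4,0],[0,0,0]],
    [[0.18,1.6,0],[0,0,0]],
    [[0.21,1.8,0],[0,0,0]],
    [[0.23,2.0,0],[0,0,0]]
  ]
}}

```text
time_s: 5.52
tcp_pos: [0.4626, -0.123, 0.0764]
ee_rot: [0.001, 0.747, 0.665, -0.001]
force: [-0.2, -6.0, 0.6]
finger_gap: -0.0001
```

>>> {"method": "servo_tool", "body": {
  "plan": [
    [[0.02,0.2,0],[0,0,0]],
    [[0.05,0.4,0],[0,0,0]],
    [[0.07,0.6,0],[0,0,0]],
    [[0.09,0.8,0],[0,0,0]],
    [[0.11,1.0,0],[0,0,0]],
    [[0.14,1.2,0],[0,0,0]],
    [[0.16,1.4,0],[0,0,0]],
    [[0.18,1.6,0],[0,0,0]],
    [[0.21,1.8,0],[0,0,0]],
    [[0.23,2.0,0],[0,0,0]]
  ]
}}

```text
time_s: 6.35
tcp_pos: [0.4649, -0.1031, 0.0764]
ee_rot: [0.001, 0.747, 0.665, -0.001]
force: [-0.2, -6.7, 1.8]
finger_gap: 0.0
```

Run:
```python
from h import *
st(); print(rk(arm.state()['tcp_pos']))
f=optics.grab_frame('top'); board(f)
```

```text
t 6.35 tcp [ 0.4649 -0.1031  0.0764] F [-0.18 -6.7   1.77] gap 0.0
[-0.14786526  0.00043985]
board x range [-0.1336  0.0821] y [-0.0638  0.0643] z med 0.0823 n 4763
bowl [ 0.0241 -0.0082]
```

>>> {"method": "servo_tool", "body": {
  "plan": [
    [[0.02,0.2,0],[0,0,0]],
    [[0.05,0.4,0],[0,0,0]],
    [[0.07,0.6,0],[0,0,0]],
    [[0.09,0.8,0],[0,0,0]],
    [[0.11,1.0,0],[0,0,0]],
    [[0.14,1.2,0],[0,0,0]],
    [[0.15,1.35,0],[0,0,0]],
    [[0.17,1.5,0],[0,0,0]],
    [[0.19,1.65,0],[0,0,0]],
    [[0.2,1.8,0],[0,0,0]]
  ]
}}

```text
time_s: 7.23
tcp_pos: [0.4669, -0.0851, 0.0764]
ee_rot: [0.001, 0.747, 0.665, -0.001]
force: [-0.1, -6.1, 1.3]
finger_gap: -0.0
```

Run:
```python
from h import *
st(); print(rk(arm.state()['tcp_pos']))
f=optics.grab_frame('top'); board(f)
```

```text
t 7.23 tcp [ 0.4669 -0.0851  0.0764] F [-0.05 -6.09  1.25] gap -0.0
[-0.12983094  0.00050397]
board x range [-0.1153  0.1003] y [-0.0637  0.0643] z med 0.0822 n 4724
bowl [ 0.0425 -0.0084]
```

Board is at x ≈ -8 mm and not yet dropped. Now I'll push at 8–12 mm/s.

>>> {"method": "servo_tool", "body": {
  "plan": [
    [[0.01,0.1,0],[0,0,0]],
    [[0.02,0.2,0],[0,0,0]],
    [[0.03,0.3,0],[0,0,0]],
    [[0.05,0.4,0],[0,0,0]],
    [[0.06,0.5,0],[0,0,0]],
    [[0.07,0.57,0],[0,0,0]],
    [[0.07,0.64,0],[0,0,0]],
    [[0.08,0.7,0],[0,0,0]],
    [[0.09,0.75,0],[0,0,0]],
    [[0.09,0.8,0],[0,0,0]]
  ]
}}

```text
time_s: 8.12
tcp_pos: [0.4677, -0.0772, 0.0764]
ee_rot: [0.001, 0.747, 0.665, -0.001]
force: [-0.3, -7.0, 0.9]
finger_gap: 0.0
```

Run:
```python
from h import *
st(); print(rk(arm.state()['tcp_pos']))
f=optics.grab_frame('top'); board(f)
```

```text
t 8.12 tcp [ 0.4677 -0.0772  0.0764] F [-0.35 -7.02  0.92] gap 0.0
[-0.12181899  0.00054954]
board x range [-0.1066  0.1083] y [-0.0637  0.0644] z med 0.0823 n 4692
bowl [ 0.0508 -0.0079]
```

>>> {"method": "servo_tool", "body": {
  "plan": [
    [[0.005,0.04,0],[0,0,0]],
    [[0.01,0.08,0],[0,0,0]],
    [[0.015,0.12,0],[0,0,0]],
    [[0.02,0.16,0],[0,0,0]],
    [[0.02,0.2,0],[0,0,0]],
    [[0.025,0.23,0],[0,0,0]],
    [[0.03,0.26,0],[0,0,0]],
    [[0.03,0.28,0],[0,0,0]],
    [[0.035,0.3,0],[0,0,0]],
    [[0.035,0.3,0],[0,0,0]]
  ]
}}

```text
time_s: 9.0
tcp_pos: [0.4681, -0.0735, 0.0763]
ee_rot: [0.0, 0.747, 0.665, -0.001]
force: [-0.5, -5.8, 1.0]
finger_gap: -0.0002
```

Run:
```python
from h import *
st(); print(rk(arm.state()['tcp_pos']))
f=optics.grab_frame('top'); board(f)
```

```text
t 9.0 tcp [ 0.4681 -0.0735  0.0763] F [-0.52 -5.77  1.01] gap -0.0002
[-0.11817637  0.00063811]
board x range [-0.1031  0.1118] y [-0.0636  0.0645] z med 0.0742 n 4629
bowl [ 0.0539 -0.0078]
```

It dropped: the top surface went from 82.3 to 74.2 mm, at 5.8 N. I'll stop pushing, back off, lift, and go over to the outer side of the keeper.

>>> {"method": "servo_tool", "body": {
  "plan": [
    [[-0.14,-1.2,0],[0,0,0]],
    [[-0.28,-2.5,0],[0,0,0]],
    [[-0.28,-2.5,2.8],[0,0,0]],
    [[-0.28,-2.5,5.6],[0,0,0]],
    [[-0.28,-2.5,8.5],[0,0,0]],
    [[2.2,-4.2,8.5],[0,0,0]],
    [[4.6,-5.9,8.5],[0,0,0]],
    [[7.1,-7.7,8.5],[0,0,0]],
    [[9.5,-9.4,8.5],[0,0,0]],
    [[11.9,-11.1,8.5],[0,0,0]]
  ]
}}

```text
time_s: 9.88
tcp_pos: [0.5885, -0.1837, 0.1613]
ee_rot: [-0.0, 0.746, 0.666, 0.0]
force: [-0.9, -0.4, 0.7]
finger_gap: 0.0002
```

Run:
```python
from h import *
st(); p=arm.state()['tcp_pos'];print(rk(p), arm.state()['ee_rot'])
f=optics.grab_frame('top'); board(f); cv2.imwrite('pics/top2.png',f['pixels'][:,:,::-1])
W=cloud(f);R=rk(W);c=f['pixels'].astype(int)
m=(abs(R[...,1])<.06)&(R[...,0]>-.1)&(R[...,0]<-.01)&(W[...,2]>.06)&(W[...,2]<.09)
q=np.c_[R[m],np.ones(m.sum())];print('plane',np.linalg.lstsq(q,W[m][:,2],rcond=None)[0])
f=optics.grab_frame('scene'); cv2.imwrite('pics/scene2.png',cv2.resize(f['pixels'][120:270,170:400,::-1],None,fx=3,fy=3))
for k in ['keeper_tip','keeper_pivot','ware_board']:
    print(k,[(np.round(rk(d['at']),3),d['at'][2],round(d['conf'],2)) for d in optics.mark_of(f,k)[:2]])
```

```text
t 9.88 tcp [ 0.5885 -0.1837  0.1613] F [-0.88 -0.37  0.66] gap 0.0002
[-0.21392199 -0.13153685] [-4.91371744e-05  7.46127448e-01  6.65803097e-01  2.54690000e-04]
board x range [-0.1048  0.112 ] y [-0.0636  0.0644] z med 0.0743 n 4774
bowl [ 0.0535 -0.0077]
plane [ 0.00356059 -0.00011323  0.07447291]
keeper_tip [(array([-0.24 , -0.081]), 0.0885, 0.56)]
keeper_pivot [(array([-0.141, -0.094]), 0.0828, 0.67)]
ware_board [(array([0.006, 0.009]), 0.0531, 0.55)]
```

View pics/scene2.png

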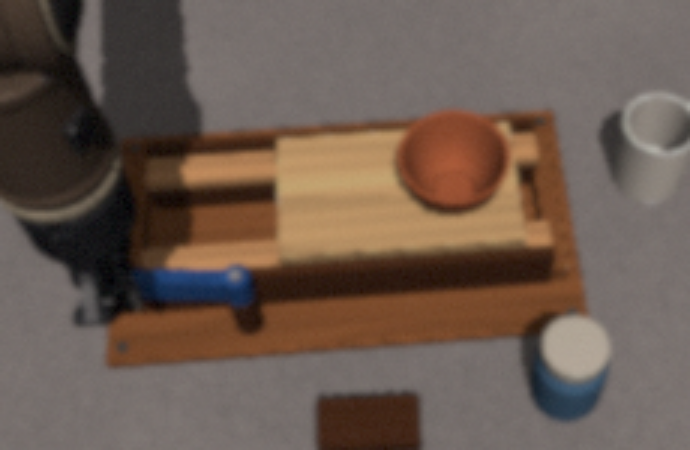

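Run:
```python
import sys; sys.argv=['x']
from h import *
# finger box half sizes: hx (rack x)=.011, hy=.0145 ; arm half thickness .007; contact r ~ .07 
piv=np.array([-.14,-.095])
p0=rk(arm.state()['tcp_pos'])
for th in np.arange(.15,1.58,.1):
    d=np.array([-np.cos(th),np.sin(th)]);n=np.array([np.sin(th),np.cos(th)])
    s=.011*abs(n[0])+.0145*abs(n[1])+.007
    p=piv+.075*d-n*s
    w=O+p[0]*EX+p[1]*EY
    print(round(th,2),'rack',np.round(p,4),'world cm from here',np.round((w-arm.state()['tcp_pos'][:2])*100,2))
```

```text
0.15 rack [-0.2176 -0.1065] world cm from here [-2.35 -0.23]
0.25 rack [-0.2185 -0.0995] world cm from here [-3.06 -0.24]
0.35 rack [-0.2188 -0.0922] world cm from here [-3.79 -0.19]
0.45 rack [-0.2183 -0.0847] world cm from here [-4.52 -0.05]
0.55 rack [-0.2171 -0.0772] world cm from here [-5.26  0.16]
0.65 rack [-0.215  -0.0697] world cm from here [-5.98  0.45]
0.75 rack [-0.212  -0.0622] world cm from here [-6.69  0.83]
0.85 rack [-0.2082 -0.055 ] world cm from here [-7.36  1.29]
0.95 rack [-0.2035 -0.0482] world cm from here [-7.99  1.84]
1.05 rack [-0.1979 -0.0418] world cm from here [-8.56  2.46]
1.15 rack [-0.1916 -0.0359] world cm from here [-9.07  3.16]
1.25 rack [-0.1845 -0.0308] world cm from here [-9.5   3.92]
1.35 rack [-0.1768 -0.0264] world cm from here [-9.85  4.73]
1.45 rack [-0.1686 -0.0229] world cm from here [-10.1    5.59]
1.55 rack [-0.1599 -0.0204] world cm from here [-10.25   6.49]
```

The crop shows the board moved ahead with the bowl upright at (450,160) on it. The fingertip (95,310) is outside the keeper arm. Next I go down beside the arm and approach it.

>>> {"method": "servo_tool", "body": {
  "plan": [
    [[0,0,-1.5],[0,0,0]],
    [[0,0,-3],[0,0,0]],
    [[0,0,-4.5],[0,0,0]],
    [[0,0,-6],[0,0,0]],
    [[0,0,-6.5],[0,0,0]],
    [[-0.4,0,-6.5],[0,0,0]],
    [[-0.9,-0.1,-6.5],[0,0,0]],
    [[-1.4,-0.1,-6.5],[0,0,0]],
    [[-1.8,-0.2,-6.5],[0,0,0]],
    [[-2.2,-0.2,-6.5],[0,0,0]]
  ]
}}

```text
time_s: 10.97
tcp_pos: [0.5651, -0.1858, 0.0972]
ee_rot: [0.001, 0.746, 0.666, 0.0]
force: [0.4, 0.4, -0.4]
finger_gap: -0.0002
```

>>> {"method": "servo_tool", "body": {
  "plan": [
    [[-0.3,-0.02,0],[0,0,0]],
    [[-0.6,-0.03,0],[0,0,0]],
    [[-0.9,-0.04,0],[0,0,0]],
    [[-1.2,-0.02,0],[0,0,0]],
    [[-1.5,0,0],[0,0,0]],
    [[-1.8,0.05,0],[0,0,0]],
    [[-2.1,0.1,0],[0,0,0]],
    [[-2.4,0.17,0],[0,0,0]],
    [[-2.7,0.25,0],[0,0,0]],
    [[-3.0,0.34,0],[0,0,0]]
  ]
}}

```text
time_s: 11.8
tcp_pos: [0.5351, -0.1818, 0.0963]
ee_rot: [-0.0, 0.746, 0.666, -0.0]
force: [-0.2, 0.4, -0.5]
finger_gap: 0.0
```

Run:
```python
from h import *
st(); p=arm.state()['tcp_pos'];print(rk(p))
f=optics.grab_frame('scene'); cv2.imwrite('pics/scene3.png',cv2.resize(f['pixels'][120:270,170:400,::-1],None,fx=3,fy=3))
for k in ['keeper_tip','keeper_pivot']:
    print(k,[(np.round(rk(d['at']),3),d['at'][2],round(d['conf'],2)) for d in optics.mark_of(f,k)[:2]])
```

```text
t 11.8 tcp [ 0.5351 -0.1818  0.0963] F [-0.19  0.43 -0.48] gap 0.0
[-0.21817985 -0.0781944 ]
keeper_tip [(array([-0.227, -0.047]), 0.0866, 0.7)]
keeper_pivot [(array([-0.141, -0.094]), 0.0829, 0.57)]
```

The keeper is turning (≈ 0.50 rad) with negligible force, so I'll continue the arc.

>>> {"method": "servo_tool", "body": {
  "plan": [
    [[-0.3,0.11,0],[0,0,0]],
    [[-0.58,0.22,0],[0,0,0]],
    [[-0.87,0.36,0],[0,0,0]],
    [[-1.15,0.5,0],[0,0,0]],
    [[-1.43,0.66,0],[0,0,0]],
    [[-1.7,0.83,0],[0,0,0]],
    [[-1.97,1.02,0],[0,0,0]],
    [[-2.24,1.22,0],[0,0,0]],
    [[-2.5,1.44,0],[0,0,0]],
    [[-2.75,1.68,0],[0,0,0]]
  ]
}}

```text
time_s: 12.78
tcp_pos: [0.5076, -0.1649, 0.0963]
ee_rot: [0.0, 0.746, 0.666, -0.0]
force: [-0.0, -0.4, -0.2]
finger_gap: -0.0003
```

>>> {"method": "servo_tool", "body": {
  "plan": [
    [[-0.22,0.22,0],[0,0,0]],
    [[-0.44,0.45,0],[0,0,0]],
    [[-0.64,0.7,0],[0,0,0]],
    [[-0.84,0.96,0],[0,0,0]],
    [[-1.03,1.23,0],[0,0,0]],
    [[-1.2,1.52,0],[0,0,0]],
    [[-1.36,1.82,0],[0,0,0]],
    [[-1.51,2.13,0],[0,0,0]],
    [[-1.65,2.45,0],[0,0,0]],
    [[-1.78,2.78,0],[0,0,0]]
  ]
}}

```text
time_s: 13.62
tcp_pos: [0.49, -0.137, 0.0963]
ee_rot: [0.0, 0.746, 0.666, -0.0]
force: [0.4, -1.5, 0.8]
finger_gap: 0.0001
```

Run:
```python
from h import *
st(); p=arm.state()['tcp_pos'];print(rk(p))
f=optics.grab_frame('scene'); cv2.imwrite('pics/scene4.png',cv2.resize(f['pixels'][120:270,170:400,::-1],None,fx=3,fy=3))
for k in ['keeper_tip','keeper_pivot']:
    print(k,[(np.round(rk(d['at']),3),d['at'][2],round(d['conf'],2)) for d in optics.mark_of(f,k)[:2]])
```

```text
t 13.62 tcp [ 0.49   -0.137   0.0963] F [ 0.38 -1.5   0.83] gap 0.0001
[-0.17875308 -0.02830036]
keeper_tip [(array([-0.17 ,  0.001]), 0.0838, 0.5)]
keeper_pivot [(array([-0.139, -0.093]), 0.0825, 0.81)]
```

View pics/scene4.png

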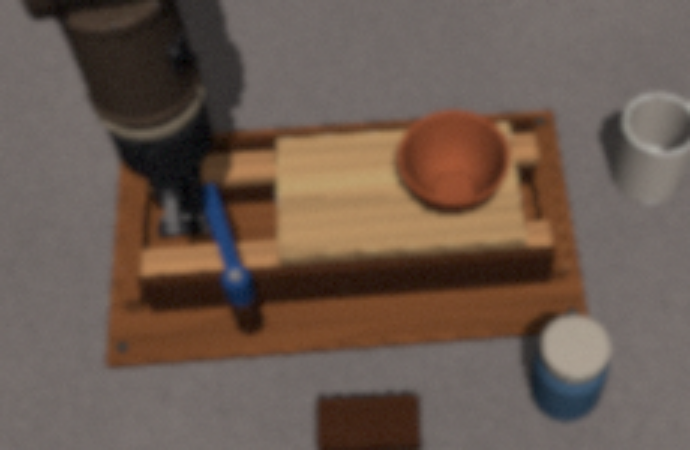

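The crop shows the blue arm nearly across (tip 210,190; pivot 240,285), ≈ 1.27 rad. One last gentle bit remains.

>>> {"method": "servo_tool", "body": {
  "plan": [
    [[-0.1,0.3,0],[0,0,0]],
    [[-0.19,0.6,0],[0,0,0]],
    [[-0.27,0.9,0],[0,0,0]],
    [[-0.35,1.2,0],[0,0,0]],
    [[-0.41,1.5,0],[0,0,0]],
    [[-0.46,1.75,0],[0,0,0]],
    [[-0.5,1.95,0],[0,0,0]],
    [[-0.52,2.1,0],[0,0,0]],
    [[-0.54,2.25,0],[0,0,0]],
    [[-0.54,2.3,0],[0,0,0]]
  ]
}}

```text
time_s: 14.6
tcp_pos: [0.4847, -0.1141, 0.0963]
ee_rot: [-0.0, 0.746, 0.666, 0.0]
force: [0.9, -0.7, 0.4]
finger_gap: 0.0004
```

```bash
cat >> h.py <<'E'
def keep(f):
    W=cloud(f);c=f['pixels'].astype(int);R=rk(W)
    m=(c[...,2]>c[...,0]+30)&(R[...,0]<-.09)&(R[...,0]>-.26)&(abs(R[...,1])<.12)&(W[...,2]>.092)&(W[...,2]<.108)
    q=R[m]; r=cv2.minAreaRect((q*1000).astype(np.float32)); print('keeper rect (rack mm)',r,len(q))
    v=cv2.fitLine((q*1000).astype(np.float32),cv2.DIST_L2,0,.01,.01).ravel(); print('line angle deg',np.rad2deg(np.arctan2(v[1],v[0])))
E
python3 - <<'E'
from h import *
st(); p=arm.state()['tcp_pos'];print(rk(p))
for n in ('scene','top'):
    f=optics.grab_frame(n); keep(f)
    for k in ['keeper_tip','keeper_pivot']:
        print(k,[(np.round(rk(d['at']),3),d['at'][2],round(d['conf'],2)) for d in optics.mark_of(f,k)[:2]])
E
```

```text
t 14.6 tcp [ 0.4847 -0.1141  0.0963] F [ 0.89 -0.73  0.37] gap 0.0004
[-0.15657322 -0.02045668]
keeper rect (rack mm) ((-140.56948852539062, -51.351322174072266), (20.112388610839844, 109.1974105834961), 0.6800978183746338) 202
line angle deg 89.035484
keeper_tip [(array([-0.138,  0.005]), 0.0856, 0.85), (array([0.256, 0.046]), 0.0025, 0.45)]
keeper_pivot [(array([-0.141, -0.094]), 0.0831, 0.92)]
keeper rect (rack mm) ((-139.01803588867188, -49.44587707519531), (20.653398513793945, 108.48772430419922), 1.0615876913070679) 338
line angle deg 87.73864
keeper_tip [(array([-0.136,  0.005]), 0.0807, 0.83)]
keeper_pivot [(array([-0.137, -0.094]), 0.0828, 0.8)]
```

Squarely across. Back off straight, then up and clear.

>>> {"method": "servo_tool", "body": {
  "plan": [
    [[-0.07,-0.6,0],[0,0,0]],
    [[-0.17,-1.5,0],[0,0,0]],
    [[-0.28,-2.5,0],[0,0,0]],
    [[-0.28,-2.5,2],[0,0,0]],
    [[-0.28,-2.5,5],[0,0,0]],
    [[-0.28,-2.5,8],[0,0,0]],
    [[-0.5,-4.5,11],[0,0,0]],
    [[-0.8,-7,13],[0,0,0]],
    [[-1,-9,13],[0,0,0]],
    [[-1,-9,13],[0,0,0]]
  ]
}}

```text
time_s: 15.73
tcp_pos: [0.4739, -0.2106, 0.2277]
ee_rot: [0.002, 0.749, 0.663, -0.0]
force: [-0.6, 0.0, -0.2]
finger_gap: 0.0003
```

Run:
```python
from h import *
st(); p=arm.state()['tcp_pos'];print(rk(p))
for n in ('scene','top'):
    f=optics.grab_frame(n); keep(f)
    if n=='top':
        board(f); W=cloud(f);R=rk(W)
        m=(abs(R[...,1])<.06)&(R[...,0]>-.1)&(R[...,0]<-.01)&(W[...,2]>.06)&(W[...,2]<.09)
        print('plane',np.linalg.lstsq(np.c_[R[m],np.ones(m.sum())],W[m][:,2],rcond=None)[0])
    for k in ['keeper_tip','ware_board','bowl']:
        print(k,[(np.round(rk(d['at']),3),d['at'][2],round(d['conf'],2)) for d in optics.mark_of(f,k)[:1]])
    for k in ['glaze_jar','mug','wedge_block']:
        print(k,[(np.round(d['at'],3),round(d['conf'],2)) for d in optics.mark_of(f,k)[:1]])
    cv2.imwrite(f'pics/{n}5.png',f['pixels'][:,:,::-1])
```

```text
t 15.73 tcp [ 0.4739 -0.2106  0.2277] F [-0.57  0.05 -0.23] gap 0.0003
[-0.25370469 -0.02072626]
keeper rect (rack mm) ((-137.00390625, -52.6735725402832), (107.50707244873047, 20.31026268005371), 85.78231048583984) 184
line angle deg 88.617294
keeper_tip [(array([-0.141,  0.008]), 0.0845, 0.75)]
ware_board [(array([0.006, 0.004]), 0.055, 0.8)]
bowl [(array([ 0.05 , -0.006]), 0.075, 0.88)]
glaze_jar [(array([0.676, 0.158, 0.001]), 0.79)]
mug [(array([0.463, 0.306, 0.001]), 0.84)]
wedge_block [(array([ 0.678, -0.019, -0.001]), 0.74)]
keeper rect (rack mm) ((-138.9114227294922, -49.642478942871094), (20.45320701599121, 108.68901824951172), 0.836112380027771) 372
line angle deg 88.589355
board x range [-0.1049  0.112 ] y [-0.0636  0.0645] z med 0.0743 n 4768
bowl [ 0.054  -0.0076]
plane [0.002816   0.00028065 0.07444164]
keeper_tip [(array([-0.14 ,  0.006]), 0.0783, 0.88)]
ware_board [(array([ 0.002, -0.001]), 0.0552, 0.85)]
bowl [(array([ 0.053, -0.014]), 0.0775, 0.93)]
glaze_jar [(array([ 0.675,  0.162, -0.002]), 0.92)]
mug []
wedge_block [(array([ 0.684, -0.019,  0.   ]), 0.91)]
```

View pics/top5.png

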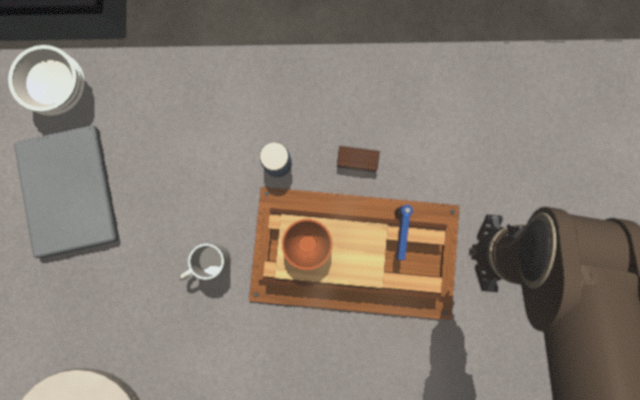

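The top view shows the board seated with the bowl (307,244) on it and the keeper squarely across (405,210)–(402,260). The arm is clear at (490,255), and the jar, wedge block and mug are unmoved. Handing in.

Run:
```python
from bench import arm
print(arm.close_job())
```

```text
the job is handed in; nothing more can be done
None
```

I pushed the board along the rails with the closed fingertip at 24 mm/s or slower, easing to about 5 mm/s near the notches. It dropped at rack x of about +3 mm and I stopped there. The force readings at the end of each push stayed near 7 N or below. I then swung the keeper arm round with at most about 2 N showing, backed off and handed the job in at about 16 s of the 48 s.

**Board:** in the last pictures its top is at 74.3 mm, 8 mm lower than before and less than 1 mm off the nominal 75 mm. Its tilt is about 0.003 rad, and it sits about 3–4 mm from the middle of the home range.

**Bowl:** it stands on the board about 50 mm ahead of the board's origin and looks upright.

**Keeper:** it is within about 2° of squarely across. One box fit to the scene camera's depth gave 4°, while the line fits and the arm-tip position gave under 2°.

**Bystanders:** the jar and the wedge block are within the few millimetres the cameras can resolve of where they started. The network missed the mug in the last top picture, but it is visible there in its place, and the scene camera agrees.

No check failed, but the hand-in gives no verdict.

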